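# Show the label of a notched test plate from the carton

### The arm

A 6-joint arm with a two-finger parallel gripper is mounted at the origin on a cart in front of the work surface, level with it; the furniture and walls round the work are solid. World frame = base frame: x ahead of the robot, y to its left, z up, the work surface at z = 0. Lengths are in m, angles in rad, forces in N, time in s.
With the tool pointing down it reaches from about 0.375 to 0.9 m from the base axis. Payload 3.1 kg.
Tool frame: the origin (TCP) lies at the very end of the fingers, on their centre line; the grasp point (between the pads) lies 19 mm behind it; z points along the fingers, y is the line along which they close (so a half turn about z gives the same grasp; the last joint's range is limited). The gripper opens to 87 mm and grips with 3 to 60 N. Pads are 19 mm wide; open, the fingers measure 117 mm over their backs; the gripper's body (75 mm by 190 mm) begins 51 mm behind the grasp point.
Start: joints at [-1.379, 0.527, 1.433, -0, 1.181, -0.178], TCP at [0.226, -0.582, 0.223] pointing down, gripper open.
Joint ranges: [-3.08, 3.08], [-0.75, 2.2], [0.22, 2.44], [-1.43, 4.57], [0, 2.65], [-2.85, 2.85]. Speed limits (rad/s): [2.79, 2.79, 3.14, 3.14, 3.14, 3.14].

### API

Orientations are given as a unit quaternion [x, y, z, w].
In Python, from rig import status, viewer, robot gives the robot as it stands.
- The arm moves only by the tool arm_command, never from a script. Its arguments are lists of equal length, an entry for each row: "delta_rot": the turn, a rotation vector about the tool's x, y, z in degrees, a list of three; "delta_pos": the shift along the tool's x, y, z in m, a list of three; "gripper": the closure, from -1 (fully open) to 1 (shut). In form: {"delta_rot": [[rx, ry, rz], ...], "delta_pos": [[dx, dy, dz], ...], "gripper": [gripper, ...]}. A call has 1 to 12 rows; each row is the pose to reach, as a shift and turn from the pose commanded when the call began, along the tool's axes at that moment; what a row does not reach only later rows make up. A row lasts 1/12 s, in which the tool goes at most 41.7 mm and 7.16 degrees, less where a joint would pass 70% of its speed; a pose out of reach is approached as far as the arm can. A call with a gripper value outside its range is refused whole. The fingers move at their own pace and stop on an object; "grip_force" is the grip in N (left out, the last holds). Time passes only in rows, so rows that repeat a pose let the fingers close. It gives the time, the measured TCP pose, the force, the opening and the grip force at its end, in the units of the state.
- status.get_obs(): the state, without advancing time (a new reading comes with each control period).
- viewer.camera(name): name is "side" or "top"; returns a dict with "pixels" (384x512x3 uint8, blue, green, red), "fx", "fy", "cx", "cy" (pixels), "pose" (4x4, takes a point from camera to world coordinates). Camera axes: x right, y down, z forward; pixel columns grow to the right and rows downward; lengths in m; the calibration is good to about 2 mm. A picture is of the moment at which its call begins. There is no depth.
- robot.hand_in(): hands the job in; it is judged then, once.
The state is a dict: "time": time; "q": joint angles; "joint_velocities": joint speeds; "joint_torque": joint torques, N m; "position": TCP position; "tool_rot": TCP orientation; "ft_force": force on the tool from outside, world axes, zero at the start; "moment": the same for the moment, N m; "grip_width": finger opening in m; "grip_force": force on a finger pad.
Only numpy, scipy, OpenCV 4.12 (cv2) and the standard library are available. Lean on these libraries where they do the work, as an engineer would, in place of code of your own. Each camera call takes 0.05 s, during which the arm holds its last target. There are 200 camera calls.

### The job

Fold both flaps of the small carton right over to the outside, then take the white test plate out of the stand inside, gripping it by the end that has no notch. The small corner notch marks the frosted label end, and the label is on the face that, as the plate stands, shows the notch at its top left when you look straight at it. Hold the plate about 20 cm above the bench, tipped so that this label face looks upward (clearly more than half-way from upright to flat), and finish while still holding it there, steady, with the other things on the bench left alone.

Things in the scene. Friction and masses are not known exactly. Their poses are not given: they have to be found in the camera images.
- carton: open-topped brown cardboard carton, fixed to the bench, 168 mm (along x) by 148 mm (along y) outside, walls 4 mm, rim 64 mm above the bench, floor 4 mm thick. Origin: centre of the underside. z up; its +y side carries the left flap, its -y side the right flap
- flap_left (a joint): left cardboard flap, 158 mm wide (along carton x), 46 mm long, 3 mm thick, hinged on the rim of the carton's +y wall (hinge at carton y = +72 mm, height 64 mm). Rad: 0 level, inward over the carton; 1.57 upright; 2.6 folded right out (stop). Starts ajar, 0.65 to 1.0 (free edge then 28 to 39 mm above the rim); it stays where it is left, and a finger pushes it over easily from inside
- flap_right (a joint): the same for the right flap, hinged along the rim of the carton's -y wall (carton y = -72 mm)
- stand: low round aluminium stand fixed on the floor of the carton, 68 mm across, disc 8 mm thick with two cheeks 30 mm long that stand up to 16 mm above its underside (20 mm above the bench) and form a slot 9.6 mm wide along its x axis, in which the plate stands. Origin: centre of the underside. It may be turned any way
- plate_center (a point): centre of the white test plate, 90 mm long, 46 mm high, 8 mm thick, 70 g, standing on its long edge in the stand's slot (lower edge 12 mm, top edge 58 mm above the bench). x axis: along its length to the notched end; y axis: out of the label face; z axis: up. Grip its -x half across the 8 mm
- plate: the same plate, same axes; origin at the middle of its lower long edge. The notch is a rectangular step 14 mm long and 13 mm deep in the top corner at the +x end, always on top at the start. The frosted label field is the 30 mm next to that end on the +y face, white as the rest
- loupe: bystander: black eye loupe, 35 mm across, 29 mm high, standing on the bench; leave alone. Origin: centre of its underside
- tin: bystander: flat round tin with lid, 63 mm across, 20 mm high; leave alone. Origin: centre of its underside
- block: bystander: small dark steel holder block with brass seat, 24 x 26 x 23 mm; leave alone. Origin: centre of its underside
Not all that is in view belongs to the job. Leave any blue look-alike of the stand alone.

How it is judged:
By the outcome, as a careful person would: the job done as asked, in the order asked, and still so for the second after the job is handed in, while the arm keeps its last pose, push and grip.
It also fails if it takes over 51 s, if anything falls off the work surface, if the arm or the gripper's body presses on something with over 40 N, if the wrist force passes 120 N, or if a joint passes its speed limit or range.

## Working session

There is one attempt and no reset: what is moved stays moved. The work goes in short steps, Python scripts to look and compute and a tool call to move; the robot and the scene stay as the last step left them, time stands still between calls to the robot, and variables do not carry over. Pictures are saved under pics/ and viewed, at most 10 in all, crops included, and the job is handed in when it is done.

Besides the shell and the picture viewer there is one more tool, called after "Emit:" as name(argument=value, ...) on one line, values as JSON. arm_command: Moves the arm, as the interface text tells. Its arguments: {"type":"object","properties":{"delta_rot":{"type":"array","items":{"type":"array","items":{"type":"number"}}},"delta_pos":{"type":"array","items":{"type":"array","items":{"type":"number"}}},"gripper":{"type":"array","items":{"type":"number"}},"grip_force":{"type":"number"}},"required":["delta_rot","delta_pos","gripper"]}

```bash
mkdir -p pics
cat > h.py <<'E'
import numpy as np, cv2
from rig import status, viewer, robot
def shot(n,f):
    c=viewer.camera(n); cv2.imwrite('pics/'+f,c['pixels']); np.savez('pics/'+f[:-4]+'.npz',**{k:np.array(v) for k,v in c.items()}); return c
def load(f): return dict(np.load('pics/'+f+'.npz'))
def ray(c,u,v,z):
    P=np.array(c['pose']); d=P[:3,:3]@np.array([(u-c['cx'])/c['fx'],(v-c['cy'])/c['fy'],1]); o=P[:3,3]
    return o+d*(z-o[2])/d[2]
def proj(c,p):
    P=np.array(c['pose']); q=P[:3,:3].T@(np.array(p)-P[:3,3]); return [float(c['fx']*q[0]/q[2]+c['cx']),float(c['fy']*q[1]/q[2]+c['cy'])]
E
python3 - <<'E'
from h import *
for n in('top','side'):
    c=shot(n,n+'1.png'); print(n,c['fx'],np.round(c['pose'],3).tolist())
a=cv2.imread('pics/top1.png');print(status.get_obs())
E
```

```text
top 399.8859690234221 [[0.011, -0.983, 0.184, 0.406], [-1.0, -0.012, -0.002, -0.055], [0.004, -0.184, -0.983, 1.071], [0.0, 0.0, 0.0, 1.0]]
side 354.6571044122196 [[-0.939, -0.189, 0.289, 0.323], [-0.345, 0.48, -0.807, 0.642], [0.014, -0.857, -0.516, 0.497], [0.0, 0.0, 0.0, 1.0]]
{'time': 0.1, 'q': array([-1.37852859e+00,  5.28372174e-01,  1.43376468e+00,  2.49503932e-05,
        1.18139909e+00, -1.78501122e-01]), 'joint_velocities': array([-1.32343872e-04, -6.40320735e-05, -2.23076766e-03, -5.00606062e-04,
       -1.50339061e-03, -4.32400551e-04]), 'joint_torque': array([ 1.75202069e-05, -4.40985346e+01, -1.77150714e+01,  6.35750033e-02,
        5.34232333e-02, -5.05066657e-05]), 'position': array([ 0.22636435, -0.58186666,  0.22167314]), 'tool_rot': array([ 9.82865875e-01,  1.84319634e-01,  4.84832538e-06, -9.71700983e-04]), 'ft_force': array([-0.22386928,  0.15816422, -0.01878858]), 'moment': array([0.00607399, 0.00213887, 0.03084105]), 'grip_force': 0.0, 'grip_width': 0.08708686155216817}
```

View pics/top1.png

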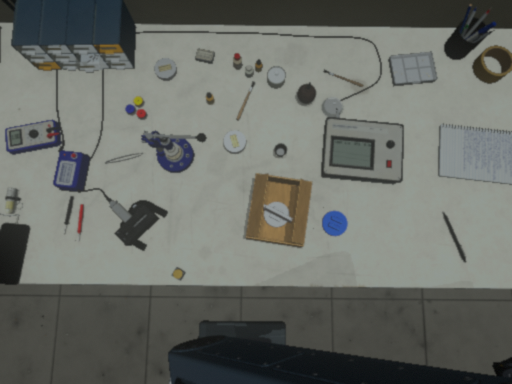

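View pics/side1.png

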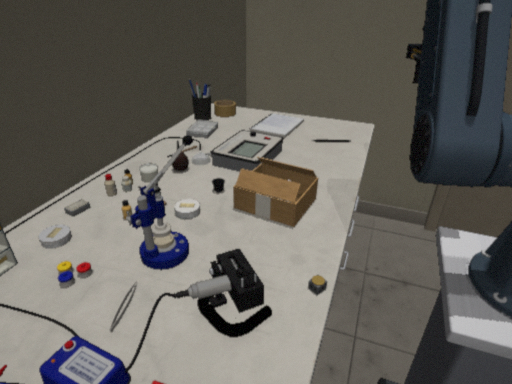

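The top view shows the carton around (278,210) with flaps left and right, and the stand with the plate at (277,214). The blue look-alike is at (334,222), the loupe at (280,150), the tin at (235,141) and the block at (179,273). In the side view the carton is at (275,192).

Run:
```python
import cv2,numpy as np
a=cv2.imread('pics/top1.png')[168:253,238:322]; b=cv2.imread('pics/side1.png')[155:225,228:322]
A=cv2.resize(a,None,fx=7,fy=7,interpolation=cv2.INTER_CUBIC)[:590]
cv2.imwrite('pics/c1.png',A)
cv2.imwrite('pics/c2.png',cv2.resize(b,None,fx=8,fy=8,interpolation=cv2.INTER_CUBIC))
```

```text
(no output)
```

View pics/c1.png

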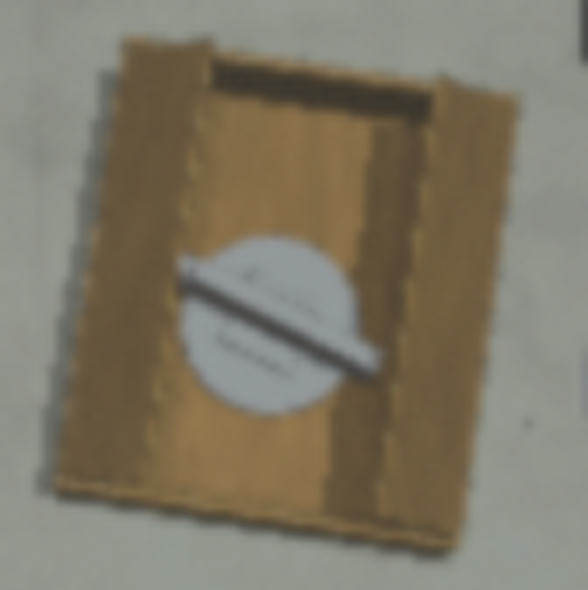

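View pics/c2.png

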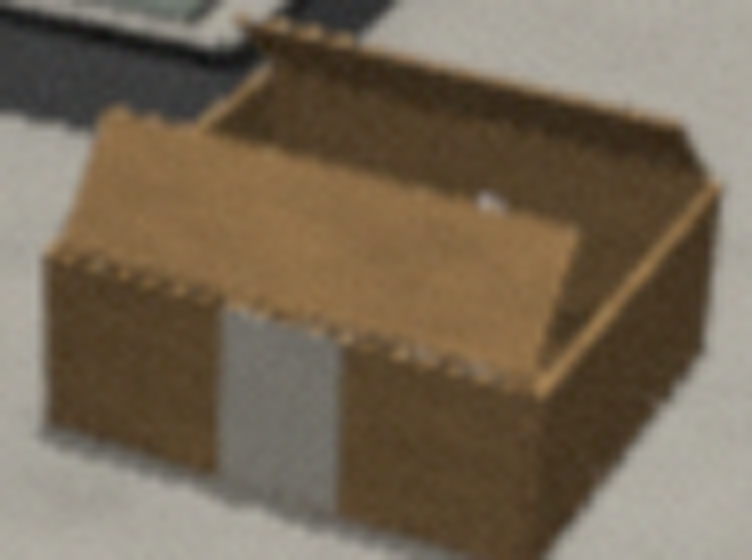

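The close-up shows the carton rim corners at crop px (125,40), (515,95), (455,550) and (55,490). The plate top runs from about (185,270) to (380,360), and both flap edges are ajar. The notch end isn't clear yet because it is near the left flap edge, so I'll open the flaps first.

Run:
```python
from h import *
c=load('top1')
f=lambda u,v,z: ray(c,238+u/7-.43,168+v/7-.43,z)[:2]
K=[f(*p,.064) for p in((125,40),(515,95),(455,550),(55,490))]
K=np.array(K); print(K.round(4), K.mean(0))
e=[K[0]-K[3],K[1]-K[2],K[0]-K[1],K[3]-K[2]]
print([ (round(float(np.linalg.norm(x)),4), round(float(np.degrees(np.arctan2(x[1],x[0]))),1)) for x in e])
print('stand',f(268,325,.012),'plate',f(185,265,.058),f(380,360,.058))
print('flap edges L',f(205,50,.1),f(150,480,.1),'R',f(437,85,.1),f(385,520,.1))
for n,u,v,z in(('loupe',280,150,.02),('tin',235,141,.01),('blue',334,222,.01)): print(n,ray(c,u,v,z))
s=load('side1'); g=lambda u,v,z: ray(s,228+u/8-.43,155+v/8-.43,z)[:2]
print('side',g(48,252,.064),g(540,385,.064),g(715,185,.064))
```

```text
[[ 0.6345 -0.0508]
 [ 0.6155 -0.1944]
 [ 0.4496 -0.1707]
 [ 0.4693 -0.0278]] [ 0.54222927 -0.11091852]
[(0.1669, -7.9), (0.1676, -8.1), (0.1448, 82.5), (0.1443, 82.2)]
stand [ 0.53588558 -0.10634665] plate [ 0.55192015 -0.0737286 ] [ 0.51792339 -0.14482019]
flap edges L [ 0.62304146 -0.0794289 ] [ 0.47079691 -0.06147164] R [ 0.61131599 -0.16177065] [ 0.45800563 -0.14255199]
loupe [ 0.71030714 -0.11678688  0.02      ]
tin [0.73743579 0.00688257 0.01      ]
blue [ 0.51652226 -0.2611626   0.01      ]
side [ 0.63358482 -0.04958496] [ 0.47278149 -0.0309837 ] [ 0.45140789 -0.16823979]
```

```bash
cat >> h.py <<'E'
from scipy.spatial.transform import Rotation as Ro
def downR(ydeg): # tool pointing down, tool y at world angle ydeg
    a=np.radians(ydeg); y=np.array([np.cos(a),np.sin(a),0]); z=np.array([0,0,-1.]); return Ro.from_matrix(np.c_[np.cross(y,z),y,z])
def go(p,T=None,p0=None,R0=None):
    o=status.get_obs(); R=R0 or Ro.from_quat(o['tool_rot']); p0=o['position'] if p0 is None else p0
    dp=R.inv().apply(np.array(p)-p0); dr=np.degrees((R.inv()*(T or R)).as_rotvec())
    print('dpos',dp.round(4).tolist(),'drot',dr.round(2).tolist())
C=np.array([.542,-.111]); cx=np.array([.990,-.139]); cy=np.array([.139,.990])
def car(x,y,z): return np.r_[C+x*cx+y*cy,z]
E
python3 - <<'E'
from h import *
go(car(0,0,.2),downR(-25.6))
T=downR(-25.6)
for y in (0,.095,-.095): go(car(-.02,y,.08),T,p0=car(0,0,.2),R0=T)
E
```

```text
dpos [0.4648, -0.3245, 0.0225] drot [-0.1, -0.06, -43.16]
dpos [-0.006, -0.0191, 0.12] drot [0.0, 0.0, 0.0]
dpos [0.0845, -0.0478, 0.12] drot [0.0, 0.0, 0.0]
dpos [-0.0966, 0.0097, 0.12] drot [0.0, 0.0, 0.0]
```

Emit:
arm_command(delta_rot=[[0,0,-7],[0,0,-14],[0,0,-21],[0,0,-28],[0,0,-35],[0,0,-43],[0,0,-43],[0,0,-43],[0,0,-43],[0,0,-43],[0,0,-43],[0,0,-43]], delta_pos=[[0.033,-0.023,0],[0.066,-0.046,0],[0.1,-0.07,0],[0.133,-0.093,0],[0.166,-0.116,0],[0.199,-0.139,0],[0.232,-0.162,0],[0.266,-0.186,0],[0.299,-0.209,0],[0.332,-0.232,0],[0.365,-0.255,0],[0.398,-0.278,0]], gripper=[1,1,1,1,1,1,1,1,1,1,1,1])

```text
time: 1.1
position: [0.4972, -0.1772, 0.2223]
tool_rot: [0.847, 0.532, -0.0, -0.0]
ft_force: [0.9, -0.1, 1.0]
grip_width: 0.0151
grip_force: 0.0
```

Run:
```python
from h import *
o=status.get_obs(); print(o['time'],o['position'],o['grip_width'])
T=downR(-25.6)
go(car(-.02,0,.2),T);
```

```text
1.1 [ 0.49724376 -0.17716436  0.22232483] 0.015054722799372854
dpos [0.0729, -0.0075, 0.0223] drot [-0.04, -0.0, -0.15]
```

Emit:
arm_command(delta_rot=[[0,0,0],[0,0,0],[0,0,0],[0,0,0],[0,0,0],[0,0,0],[0,0,0],[0,0,0],[0,0,0],[0,0,0],[0,0,0],[0,0,0]], delta_pos=[[0.037,-0.004,0],[0.073,-0.0075,0.01],[0.073,-0.0075,0.04],[0.073,-0.0075,0.075],[0.073,-0.0075,0.11],[0.073,-0.0075,0.142],[0.082,-0.0105,0.142],[0.092,-0.0135,0.142],[0.101,-0.0165,0.142],[0.111,-0.0195,0.142],[0.12,-0.0225,0.142],[0.13,-0.0255,0.142]], gripper=[1,1,1,1,1,1,1,1,1,1,1,1])

```text
time: 2.1
position: [0.5318, -0.0502, 0.0827]
tool_rot: [0.847, 0.532, 0.002, 0.002]
ft_force: [0.6, -1.6, 0.6]
grip_width: 0.0005
grip_force: 1.0
```

Emit:
arm_command(delta_rot=[[0,0,0],[0,0,0],[0,0,0],[0,0,0],[0,0,0]], delta_pos=[[0.0095,-0.003,0],[0.017,-0.0055,0],[0.022,-0.007,0],[0.0265,-0.0085,0],[0.0265,-0.0085,0]], gripper=[1,1,1,1,1])

```text
time: 2.52
position: [0.5342, -0.0235, 0.0809]
tool_rot: [0.846, 0.533, -0.001, 0.001]
ft_force: [-1.3, -4.1, 3.9]
grip_width: 0.0
grip_force: 2.5
```

Run:
```python
from h import *
o=status.get_obs(); print(o['position'],o['ft_force'])
d=o['position'][:2]-C; print(d@cx,d@cy)
```

```text
[ 0.53418179 -0.02350724  0.08091742] [-1.27293596 -4.12111229  3.91761031]
-0.019901522370938386 0.08553110312451799
```

Emit:
arm_command(delta_rot=[[0,0,0],[0,0,0],[0,0,0]], delta_pos=[[0.004,-0.001,0.001],[0.006,-0.002,0.003],[0.006,-0.002,0.003]], gripper=[1,1,1])

```text
time: 2.77
position: [0.5347, -0.0222, 0.0799]
tool_rot: [0.845, 0.534, -0.003, 0.004]
ft_force: [-7.8, -19.0, 19.9]
grip_width: 0.0002
grip_force: 13.2
```

Emit:
arm_command(delta_rot=[[0,0,0],[0,0,0],[0,0,0],[0,0,0],[0,0,0],[0,0,0],[0,0,0],[0,0,0],[0,0,0],[0,0,0],[0,0,0],[0,0,0]], delta_pos=[[-0.004,0.001,-0.04],[-0.034,0.0105,-0.04],[-0.064,0.02,-0.04],[-0.088,0.028,-0.02],[-0.089,0.028,-0.003],[-0.098,0.031,-0.003],[-0.108,0.034,-0.003],[-0.118,0.037,-0.003],[-0.127,0.04,-0.003],[-0.137,0.043,-0.003],[-0.146,0.046,-0.003],[-0.155,0.049,-0.003]], gripper=[1,1,1,1,1,1,1,1,1,1,1,1])

```text
time: 3.77
position: [0.5117, -0.1787, 0.081]
tool_rot: [0.847, 0.532, 0.0, 0.0]
ft_force: [0.4, 2.2, -0.8]
grip_width: 0.0006
grip_force: 0.7
```

Emit:
arm_command(delta_rot=[[0,0,0],[0,0,0],[0,0,0],[0,0,0],[0,0,0]], delta_pos=[[-0.008,0.0025,0],[-0.013,0.004,0],[-0.0175,0.0055,0],[-0.0195,0.006,0.001],[-0.0195,0.006,0.001]], gripper=[1,1,1,1,1])

```text
time: 4.18
position: [0.5091, -0.1944, 0.0805]
tool_rot: [0.848, 0.53, 0.002, -0.003]
ft_force: [4.1, 14.6, 10.7]
grip_width: 0.001
grip_force: 8.3
```

Run:
```python
from h import *
o=status.get_obs(); print(o['position'],o['ft_force'])
d=o['position'][:2]-C; print(d@cx,d@cy)
```

```text
[ 0.50910246 -0.19442684  0.08048128] [ 4.11636729 14.61607354 10.68339004]
-0.020972236322566406 -0.08716532584313627
```

Emit:
arm_command(delta_rot=[[0,0,0],[0,0,0],[0,0,0],[0,0,0],[0,0,0],[0,0,0],[0,0,0]], delta_pos=[[0,0,-0.035],[0,0,-0.07],[-0.035,0.001,-0.1],[-0.065,0.002,-0.13],[-0.1,0.003,-0.155],[-0.13,0.004,-0.17],[-0.148,0.004,-0.17]], gripper=[1,1,0.1,0.1,0.1,0.1,0.1])

```text
time: 4.77
position: [0.4485, -0.3393, 0.2545]
tool_rot: [0.847, 0.531, -0.0, 0.006]
ft_force: [0.1, -0.4, -1.2]
grip_width: 0.0261
grip_force: 0.0
```

Run:
```python
from h import *
c=shot('top','top2.png'); s=shot('side','side2.png')
a=c['pixels'][165:257,225:335]; b=s['pixels'][145:235,215:335]
A=cv2.resize(a,None,fx=7,fy=7,interpolation=cv2.INTER_CUBIC)[:600]
cv2.imwrite('pics/c3.png',A[:, :800])
cv2.imwrite('pics/c4.png',cv2.resize(b,None,fx=6.5,fy=6.5,interpolation=cv2.INTER_CUBIC))
print(status.get_obs()['position'],A.shape)
```

```text
[ 0.44707291 -0.33736216  0.25096543] (600, 770, 3)
```

View pics/c3.png

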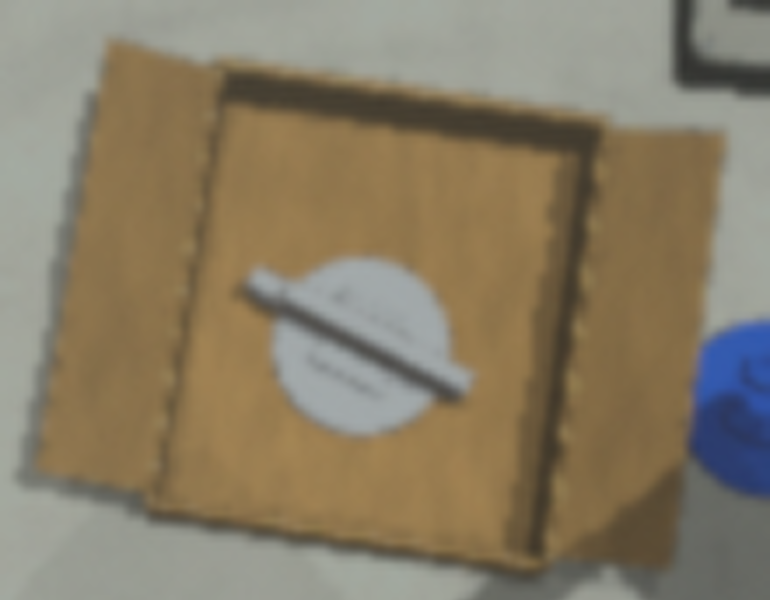

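View pics/c4.png

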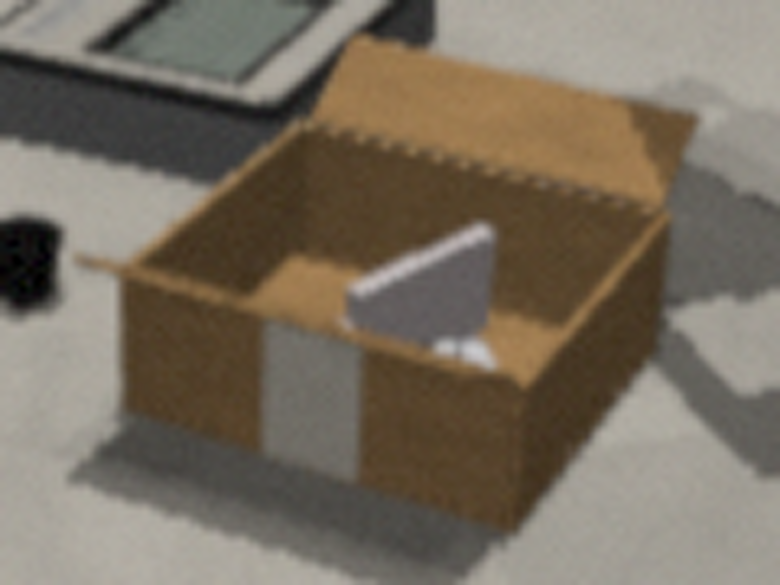

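Both flaps are folded right out. In the top crop the plate runs from (250,278) to (468,385), with the notch step at about (285,292) on the upper-left (+y) end. The side crop confirms a low ledge at (345,325). So I grip the lower-right (-y) end, and the label face looks toward the robot.

Run:
```python
from h import *
c=load('top2'); s=load('side2')
f=lambda u,v,z: ray(c,225+u/7-.43,165+v/7-.43,z)[:2]
g=lambda u,v,z: ray(s,215+u/6.5-.43,145+v/6.5-.43,z)[:2]
# white top strip: bright mask
a=cv2.resize(c['pixels'][165:257,225:335],None,fx=7,fy=7,interpolation=cv2.INTER_CUBIC)
R=f(466,380,.058);N=f(285,291,.058);L=f(252,278,.045)
print('top',R,N,L,np.linalg.norm(R-N),np.degrees(np.arctan2(*(N-R)[::-1])),np.degrees(np.arctan2(*(L-R)[::-1])),np.linalg.norm(L-R))
R2=g(490,230,.058);N2=g(350,293,.058);print('side',R2,N2,np.linalg.norm(R2-N2),np.degrees(np.arctan2(*(N2-R2)[::-1])))
print('disc',f(361,347,.012)); o=status.get_obs();print(o['q'])
K=np.array([f(*p,.064) for p in((218,65),(605,120),(545,570),(150,512))]);print(K.mean(0))
```

```text
top [ 0.51826679 -0.14300571] [ 0.55011522 -0.0770304 ] [ 0.55668225 -0.06506128] 0.07326024635625492 64.23188618430756 63.76328872584992 0.0868969583160189
side [ 0.51560642 -0.14156188] [ 0.55145146 -0.07430513] 0.07621244274742674 61.94425211683355
disc [ 0.53551189 -0.10710857]
[-8.45156345e-01  4.05151155e-01  1.56736916e+00 -1.54796844e-03
  1.16452527e+00 -3.90868209e-01]
[ 0.54148001 -0.11128115]
```

Run:
```python
from h import *
T=downR(-26.5)
go((.526,-.126,.13),T); go((.526,-.126,.027),T)
```

```text
dpos [0.2249, -0.0221, 0.1202] drot [0.21, 0.17, 0.51]
dpos [0.2253, -0.0225, 0.2232] drot [0.21, 0.17, 0.51]
```

Emit:
arm_command(delta_rot=[[0.2,0.2,0.5],[0.2,0.2,0.5],[0.2,0.2,0.5],[0.2,0.2,0.5],[0.2,0.2,0.5],[0.2,0.2,0.5],[0.2,0.2,0.5],[0.2,0.2,0.5],[0.2,0.2,0.5]], delta_pos=[[0.035,-0.004,0.01],[0.07,-0.007,0.025],[0.105,-0.01,0.045],[0.14,-0.014,0.065],[0.175,-0.018,0.085],[0.205,-0.021,0.105],[0.225,-0.022,0.12],[0.225,-0.022,0.12],[0.225,-0.022,0.12]], gripper=[0.1,0.1,0.1,0.1,0.1,0.1,0.1,0.1,0.1])

```text
time: 5.62
position: [0.5249, -0.1189, 0.1282]
tool_rot: [0.848, 0.53, -0.001, -0.004]
ft_force: [-0.8, -0.6, 0.4]
grip_width: 0.0395
grip_force: 0.0
```

Run:
```python
from h import *
c=shot('top','top3.png'); s=shot('side','side3.png')
a=c['pixels'][165:245,225:325]; b=s['pixels'][110:220,235:345]
A=cv2.resize(a,(400,320),interpolation=cv2.INTER_CUBIC);B=cv2.resize(b,(400,400),interpolation=cv2.INTER_CUBIC)
im=np.zeros((400,800,3),np.uint8);im[:320,:400]=A;im[:,400:]=B
cv2.imwrite('pics/c5.png',im)
T=downR(-26.5);o=status.get_obs();print(o['position'],o['grip_width']);go((.526,-.126,.027),T)
```

```text
[ 0.52600409 -0.12137834  0.1297764 ] 0.039065768648844194
dpos [-0.0045, 0.0024, 0.1028] drot [-0.18, -0.18, 0.27]
```

View pics/c5.png

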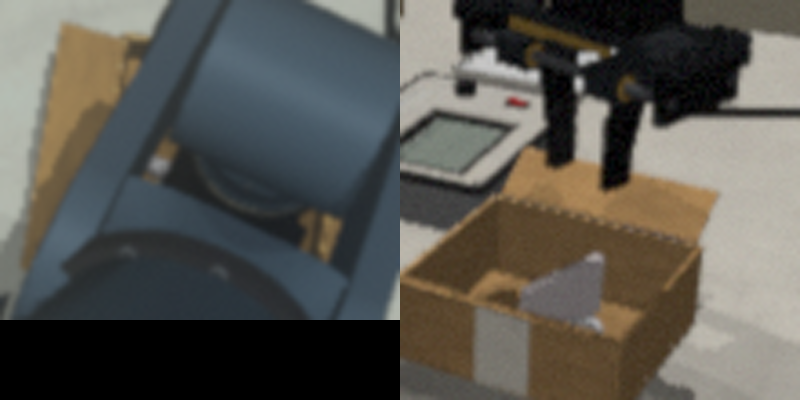

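Emit:
arm_command(delta_rot=[[0,0,0],[0,0,0],[0,0,0],[0,0,0],[0,0,0],[0,0,0],[0,0,0],[0,0,0]], delta_pos=[[-0.002,0.001,0.02],[-0.002,0.001,0.04],[-0.002,0.001,0.06],[-0.002,0.001,0.08],[-0.002,0.001,0.095],[-0.002,0.001,0.103],[-0.002,0.001,0.103],[-0.002,0.001,0.103]], gripper=[0.1,0.1,0.1,0.1,0.1,0.1,0.1,0.1])

```text
time: 6.38
position: [0.526, -0.1239, 0.0271]
tool_rot: [0.85, 0.527, 0.001, -0.002]
ft_force: [0.3, -0.5, -0.2]
grip_width: 0.0392
grip_force: 0.0
```

Emit:
arm_command(delta_rot=[[0,0,0],[0,0,0],[0,0,0],[0,0,0],[0,0,0],[0,0,0],[0,0,0],[0,0,0],[0,0,0],[0,0,0]], delta_pos=[[0,0,0],[0,0,0],[0,0,0],[0,0,0],[0,0,0],[0,0,0],[0,0,0],[0,0,0],[0,0,0],[0,0,0]], gripper=[0.4,0.6,0.7,0.8,0.9,1,1,1,1,1], grip_force=15)

```text
time: 7.22
position: [0.5281, -0.1239, 0.0271]
tool_rot: [0.849, 0.528, 0.002, -0.0]
ft_force: [5.0, -2.4, -0.5]
grip_width: 0.0078
grip_force: 15.0
```

Emit:
arm_command(delta_rot=[[0,0,0],[0,0,0],[0,0,0],[0,0,0],[0,0,0],[0,0,0],[0,0,0],[0,0,0],[0,0,0],[0,0,0]], delta_pos=[[0,0.002,0],[0,0.002,0],[0,0.002,0],[0,0.002,-0.005],[0,0.002,-0.012],[0,0.002,-0.02],[0,0.002,-0.03],[0,0.002,-0.042],[0,0.002,-0.056],[0,0.002,-0.07]], gripper=[1,1,1,1,1,1,1,1,1,1], grip_force=35)

```text
time: 8.05
position: [0.5255, -0.123, 0.0971]
tool_rot: [0.849, 0.528, -0.001, -0.004]
ft_force: [-0.6, 0.1, -0.9]
grip_width: 0.0079
grip_force: 35.0
```

Emit:
arm_command(delta_rot=[[0,0,0],[0,0,0],[0,0,0],[0,0,0],[0,0,0],[0,0,0],[0,0,0],[0,0,0],[0,0,0],[0,0,0],[0,0,0]], delta_pos=[[0,0,-0.02],[0,0,-0.04],[0,0,-0.06],[0,0,-0.08],[-0.018,-0.007,-0.1],[-0.036,-0.014,-0.12],[-0.055,-0.02,-0.135],[-0.075,-0.028,-0.15],[-0.095,-0.035,-0.15],[-0.115,-0.042,-0.15],[-0.124,-0.046,-0.15]], gripper=[1,1,1,1,1,1,1,1,1,1,1])

```text
time: 8.97
position: [0.4289, -0.2156, 0.2466]
tool_rot: [0.849, 0.528, -0.0, -0.004]
ft_force: [-0.0, 0.7, -1.2]
grip_width: 0.0076
grip_force: 35.0
```

Emit:
arm_command(delta_rot=[[3,0,0],[7,0,0],[12,0,0],[17,0,0],[22,0,0],[27,0,0],[32,0,0],[37,0,0],[41,0,0],[45,0,0],[48,0,0],[50,0,0]], delta_pos=[[0,0,0],[0,0,0],[0,0,0],[0,0,0],[0,0,0],[0,0,0],[0,0,0],[0,0,0],[0,0,0],[0,0,0],[0,0,0],[0,0,0]], gripper=[1,1,1,1,1,1,1,1,1,1,1,1])

```text
time: 9.97
position: [0.4316, -0.2148, 0.2454]
tool_rot: [0.767, 0.478, -0.224, -0.363]
ft_force: [-0.7, 0.4, -1.2]
grip_width: 0.0079
grip_force: 35.0
```

Run:
```python
from h import *
o=status.get_obs();R=Ro.from_quat(o['tool_rot']);print(o['q'],o['position']);print(R.as_matrix().round(3))
go(o['position']-[0,0,.045],R*Ro.from_rotvec([20,0,0],degrees=True))
```

```text
[-0.61688331  0.74744769  1.2494887  -0.1329171   2.01699408 -0.16246138] [ 0.43158267 -0.21477279  0.24543554]
[[ 0.442  0.572 -0.691]
 [ 0.897 -0.278  0.344]
 [ 0.004 -0.772 -0.636]]
dpos [-0.0002, 0.0347, 0.0286] drot [20.0, 0.0, 0.0]
```

Emit:
arm_command(delta_rot=[[3,0,0],[7,0,0],[11,0,0],[15,0,0],[18,0,0],[20,0,0],[20,0,0],[20,0,0],[20,0,0],[20,0,0],[20,0,0],[20,0,0]], delta_pos=[[0,0.004,0.003],[0,0.009,0.008],[0,0.015,0.013],[0,0.021,0.018],[0,0.027,0.023],[0,0.033,0.027],[0,0.035,0.029],[0,0.035,0.029],[0,0.035,0.029],[0,0.035,0.029],[0,0.035,0.029],[0,0.035,0.029]], gripper=[1,1,1,1,1,1,1,1,1,1,1,1])

```text
time: 10.97
position: [0.4321, -0.2156, 0.2019]
tool_rot: [0.695, 0.433, -0.302, -0.488]
ft_force: [-1.0, 0.3, -0.2]
grip_width: 0.008
grip_force: 35.0
```

Run:
```python
from h import *
o=status.get_obs();R=Ro.from_quat(o['tool_rot']);print(o['q'],o['position'],o['joint_velocities'].round(3));print(R.as_matrix().round(3))
c=shot('top','top4.png'); s=shot('side','side4.png')
im=np.hstack([c['pixels'][130:310,150:400],s['pixels'][60:240,200:450]])
cv2.imwrite('pics/c6.png',cv2.resize(im,None,fx=1.6,fy=1.6,interpolation=cv2.INTER_CUBIC))
print(proj(c,o['position']),proj(s,o['position']))
```

```text
[-0.6062244   0.97138159  1.1420037  -0.17623901  2.24016882 -0.16374694] [ 0.43207758 -0.2156029   0.20186155] [-0.     0.006  0.001  0.    -0.001 -0.   ]
[[ 0.442  0.307 -0.843]
 [ 0.897 -0.148  0.417]
 [ 0.003 -0.94  -0.341]]
[330.8821418487892, 251.8749910169514] [334.28884869431795, 121.39524261819231]
```

View pics/c6.png

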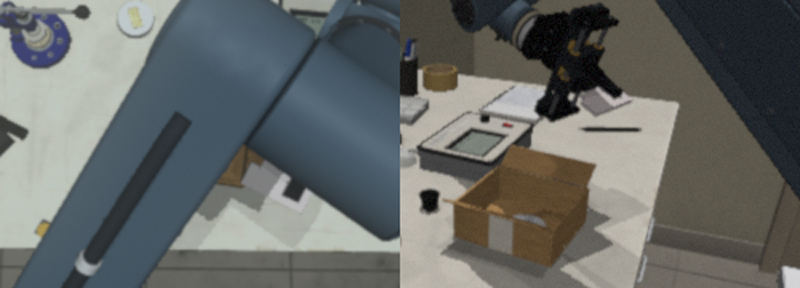

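The carton is empty with both flaps out, and the plate is held flat at about (605,98) in the side half of the picture. I'll take one close crop to confirm which way the notch faces.

Run:
```python
import cv2,numpy as np
a=cv2.imread('pics/top4.png')[222:272,290:350];b=cv2.imread('pics/side4.png')[95:145,295:355]
cv2.imwrite('pics/c7.png',cv2.resize(np.hstack([a,b]),None,fx=6.6,fy=6.6,interpolation=cv2.INTER_CUBIC))
```

```text
(no output)
```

View pics/c7.png

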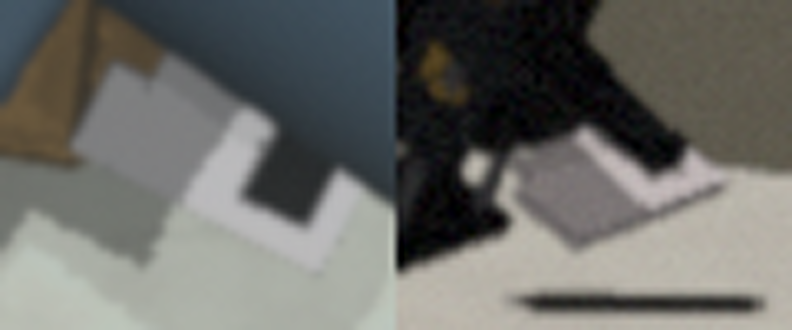

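The notch shows at the far upper-left corner (about (135,80)) of the upward face, opposite the gripped end. That means the label face is up, so I'm handing in.

```bash
python3 -c "
from h import *
print(robot.hand_in())"
```

```text
the job is handed in; nothing more can be done
None
```

Job handed in: both flaps are pushed out to their stops, and the plate is held by its un-notched end about 20 cm above the bench, label face up and tipped about 70° from upright, after about 11 s of the 51 s allowed.

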